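# Set a mount plate over the board edge

### The arm

A 6-joint arm with a two-finger parallel gripper is mounted at the origin on the work surface. World frame = base frame: x ahead of the robot, y to its left, z up, the work surface at z = 0. Lengths are in m, angles in rad, forces in N, time in s.
With the tool pointing down it reaches from about 0.375 to 0.925 m from the base axis. Payload 5.7 kg.
Tool frame: the origin (TCP) lies where the fingers leave the gripper's body, on its centre line; the fingertips stand 73 mm ahead of it and the grasp point (between the pads) lies 54 mm ahead of it; z points along the fingers, y is the line along which they close (so a half turn about z gives the same grasp; the last joint's range is limited). The gripper opens to 85 mm and grips with 20 to 120 N. Pads are 22 mm wide; open, the fingers measure 114 mm over their backs; the gripper's body (76 mm by 85 mm) begins 54 mm behind the grasp point. The pads swing forward as they close: fully open they stand 13 mm farther back than shut.
Start: joints at [1.006, 0.359, 1.51, -0, 1.272, -0.115], TCP at [0.261, 0.54, 0.304] pointing down, gripper open.
Joint ranges: [-2.97, 2.97], [-1.01, 2.36], [0.21, 2.38], [-0.96, 4.11], [0.2, 2.71], [-2.98, 2.98]. Speed limits (rad/s): [2.39, 2.39, 3.14, 3.14, 3.14, 3.14].

### API

Orientations are given as a unit quaternion [x, y, z, w].
In Python, from rig import arm gives the robot as it stands.
- The arm moves only by the shell command python3 -m pendant 'ROWS' [OPENING]. ROWS is JSON, a list of rows, each a list of 4 numbers: the shift along the world's x, y, z in cm, then the turn about the world's z in degrees. A call has 1 to 8 rows; each row is the pose to reach, as a shift and turn from the pose commanded when the call began; what a row does not reach only later rows make up. A row lasts 1/10 s, in which the tool goes at most 50 mm and 8.59 degrees, less where a joint would pass 70% of its speed; a pose out of reach is approached as far as the arm can. A call with a gripper value outside its range is refused whole. OPENING is the opening, from 0 (shut) to 1 (fully open), set as the call begins (- or left out, the last holds). The fingers move at their own pace and stop on an object; the grip force is fixed at half the most. Time passes only in rows, so rows that repeat a pose let the fingers close. It gives the time, the measured TCP pose, the force, the opening and the grip force at its end, in the units of the state.
- arm.get_state(): the state, without advancing time (a new reading comes with each control period).
- arm.snapshot(name): name is "side" or "top" or "wrist"; returns a dict with "pixels" (384x512x3 uint8, red, green, blue), "range_z" (384x512 float32, m along the optical axis (not along the pixel's ray), 0 where there is no reading), "fx", "fy", "cx", "cy" (pixels), "world_to_cam" (4x4, takes a point from world to camera coordinates). Camera axes: x right, y down, z forward; pixel columns grow to the right and rows downward; lengths in m; the calibration is good to about 2 mm. A picture is of the moment at which its call begins.
- arm.finish_job(): hands the job in; it is judged then, once.
The state is a dict: "time_s": time; "qpos": joint angles; "dq": joint speeds; "effort": joint torques, N m; "tool_pos": TCP position; "orientation": TCP orientation; "ft_force": force on the tool from outside, world axes, zero at the start; "ft_torque": the same for the moment, N m; "width": finger opening in m; "grip_force": force on a finger pad.
Only numpy, scipy, OpenCV 4.12 (cv2) and the standard library are available. Lean on these libraries where they do the work, as an engineer would, in place of code of your own. Each camera call takes 0.05 s, during which the arm holds its last target. There are 200 camera calls.

### The job

On the raised work board lies a thin rectangular aluminium mount plate with a dark line scribed across it. Push the plate along the board with the fingertips, without lifting or tipping it, until its end with the two holes sticks out squarely past the board's far edge (the long edge away from the robot) and the scribed line lies right along that edge, 40 mm of plate overhanging. Leave everything else where it stands, and finish clear of it all.

Things in the scene. Friction and masses are not known exactly. Their poses are not given: they have to be found in the camera images.
- board: Fixed raised work board of pale wood, 300 mm (its x) by 500 mm (its y), on grey rails; its flat top is 60 mm above the bench. Origin at the centre of its underside, at bench height. Its x axis points away from the robot (turned by up to 0.35 rad), to the far long edge where the plate must overhang; y runs left along that edge; z up.
- edge (a point): Middle of the board's far top edge, at the height of its top face (board frame x = +150 mm, y = 0, z = 60 mm); axes as the board's.
- plate: Loose aluminium plate flat on the board: 130 mm (its x) by 120 mm (y), 6 mm thick, about 0.24 kg. Origin at the centre of its underside. x points to its front edge, the end with two 10 mm through holes (centres x = +47, y = +/-35 mm). It starts wholly on the board, turned up to 0.3 rad from the board's axes, its line 55 to 125 mm short of the edge. It slides with friction and stays where left.
- line_left (a point): Left end of the plate's dark scribed line (3 mm wide, right across its top, 40 mm behind the front edge and 90 mm ahead of the rear edge): plate frame x = +25, y = +58, z = 6 mm (top face).
- line_right (a point): Right end of the same scribed line: plate frame x = +25, y = -58, z = 6 mm (top face).
- bronze: Bystander, loose: small squat bronze vessel with two ear handles, 128 mm over the handles (its y), 96 mm across otherwise, 76 mm high, standing on the board beside the plate. Origin at the centre of its underside.
- jar: Bystander, loose: closed jar, 52 mm diameter, 75 mm high, standing on the board beside the plate. Origin at the centre of its underside.
- weight: Bystander, loose: steel knobbed weight, 42 mm diameter, 60 mm high, standing on the board beside the plate. Origin at the centre of its underside.
- disc: Bystander, loose: round aluminium disc, 64 mm diameter, 6 mm thick, lying on the board beside the plate. Origin at the centre of its underside.
- heatgun: Bystander, loose: red hot-air gun lying on the bench left of the board, barrel about 240 mm long along its x, grip out to its y = +155 mm, 75 mm high. Origin below the barrel at bench height.
- scalpel: Bystander, loose: steel scalpel lying on the bench right of the board, 155 mm long along its x, 5 mm high. Origin on the bench below its middle.
- bowl: Bystander, loose: steel bowl, 110 mm diameter, 45 mm high, on the bench right of the board. Origin at the centre of its underside.
There are look-alikes about, which are no part of the job. What is shaped like the plate but green or turquoise is not meant.

How it is judged:
At the end, for the whole second after the job is handed in: The plate lies flat and at rest on the board with both ends of its scribed line within 7 mm of the board's far edge line (so it overhangs about 40 mm, squarely), and every bystander is within 20 mm of where it stood, upright (x of line_left in the frame of edge between -0.007 and 0.007 m and x of line_right in the frame of edge between -0.007 and 0.007 m and z of plate in the frame of board between 0.055 and 0.065 m and angle between plate's own z axis and vertical below 0.05 rad and linear speed of plate below 0.01 m/s and not (distance of any of bronze, jar, weight, disc, heatgun, scalpel, bowl from where it was at the start of the episode above 0.02 m or angle between any of bronze, jar, weight, disc, bowl's own z axis and vertical above 0.3 rad)); the robot touches nothing.
It fails at once if the plate is lifted more than 12 mm off the board, or tipped by more than 0.2 rad, or falls off (z of plate in the frame of board above 0.072 m or z of plate in the frame of board below 0.045 m or angle between plate's own z axis and vertical above 0.2 rad).
It fails at once if a bystander is moved more than 20 mm or tipped (distance of any of bronze, jar, weight, disc, heatgun, scalpel, bowl from where it was at the start of the episode above 0.02 m or angle between any of bronze, jar, weight, disc, bowl's own z axis and vertical above 0.3 rad).
It also fails if it takes over 45 s, if anything falls off the work surface, if the arm or the gripper's body presses on something with over 40 N, if the wrist force passes 120 N, or if a joint passes its speed limit or range.

## Working session

There is one attempt and no reset: what is moved stays moved. The work goes in short steps, Python scripts to look and compute and a shell command to move; the robot and the scene stay as the last step left them, time stands still between calls to the robot, and variables do not carry over. Pictures are saved under pics/ and viewed, at most 10 in all, crops included, and the job is handed in when it is done.

```bash
ls; mkdir -p pics; cat > h.py <<'E'
import numpy as np, cv2
from rig import arm
def snap(n,f=None):
    s=arm.snapshot(n)
    if f: cv2.imwrite('pics/'+f, s['pixels'][:,:,::-1])
    return s
def ray(s,uv,z):
    uv=np.atleast_2d(uv).astype(float); T=np.linalg.inv(s['world_to_cam'])
    d=np.c_[(uv[:,0]-s['cx'])/s['fx'],(uv[:,1]-s['cy'])/s['fy'],np.ones(len(uv))]@T[:3,:3].T
    o=T[:3,3]; return o+d*((z-o[2])/d[:,2])[:,None]
E
python3 - <<'E'
from h import *
s=snap('top','t0.png'); t=snap('side','s0.png')
st=arm.get_state(); print(st['time_s'],st['tool_pos'],st['orientation'],st['width'])
np.save('t0.npy',s,allow_pickle=True)
print(s['fx'],np.linalg.inv(s['world_to_cam'])[:3])
a=cv2.imread('pics/t0.png');b=cv2.imread('pics/s0.png')
E
```

```text
pics
0.1 [0.26060669 0.53988823 0.3031062 ] [ 2.23019076e-01  9.74813694e-01 -8.14278415e-04 -3.02730768e-04] 0.0851145412780198
447.22324465462793 [[-2.52366248e-02 -9.74251823e-01  2.24045748e-01  1.52533927e-01]
 [-9.99670309e-01  2.56550870e-02 -1.04348895e-03  2.38508933e-02]
 [-4.73129215e-03 -2.23998217e-01 -9.74578070e-01  1.50765184e+00]]
```

View pics/t0.png

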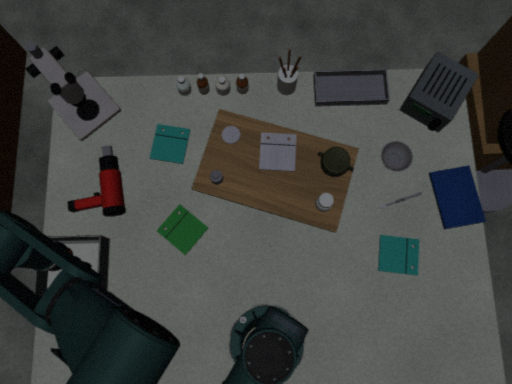

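View pics/s0.png

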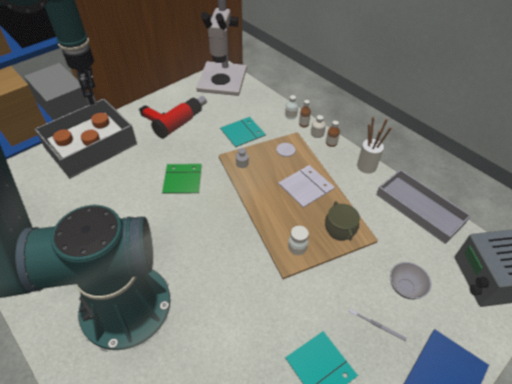

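Top view: the board spans about (193,190)–(219,110)–(358,150)–(335,229). The plate candidates are the grey plate on the board at (278,152), turquoise ones at (170,144) and (399,255), and a green one at (182,229). Only the grey one is aluminium and on the board, with its hole end up (far side). On the board are also the disc (231,134), weight (216,176), vessel (336,161) and jar (325,201). I'll measure and confirm with one crop.

```bash
cat > meas.py <<'E'
from h import *
def board(s):
    hsv=cv2.cvtColor(s['pixels'],cv2.COLOR_RGB2HSV)
    m=cv2.inRange(hsv,(8,70,40),(25,255,255)); m[:90]=0; m[250:]=0; m[:,:180]=0; m[:,380:]=0
    c=max(cv2.findContours(cv2.morphologyEx(m,cv2.MORPH_OPEN,np.ones((3,3))),0,1)[0],key=cv2.contourArea)
    return cv2.convexHull(c)[:,0]
def plate(s,roi):
    # roi u0,v0,u1,v1
    hsv=cv2.cvtColor(s['pixels'],cv2.COLOR_RGB2HSV)
    m=((hsv[...,1]<60)&(hsv[...,2]>70)).astype(np.uint8); k=np.zeros_like(m);u0,v0,u1,v1=roi;k[v0:v1,u0:u1]=1;m*=k
    m=cv2.morphologyEx(m,cv2.MORPH_CLOSE,np.ones((5,5)))
    c=max(cv2.findContours(m,0,1)[0],key=cv2.contourArea)
    return c[:,0]
E
python3 - <<'E'
from meas import *
s=np.load('t0.npy',allow_pickle=True).item()
W=ray(s,board(s),.06)[:,:2]; r=cv2.minAreaRect((W*1000).astype(np.float32)); print('board',r); print(cv2.boxPoints(r))
P=ray(s,plate(s,(250,125,306,178)),.066)[:,:2]; r=cv2.minAreaRect((P*1000).astype(np.float32)); print('plate',r);print(cv2.boxPoints(r))
for n,uv,z in [('disc',(231,134),.066),('weight',(216,176),.11),('bronze',(336,161),.12),('jar',(325,201),.13)]: print(n,ray(s,uv,z))
c=s['pixels'][100:240,180:370,::-1]; cv2.imwrite('pics/c0.png',cv2.resize(c,None,fx=4,fy=4,interpolation=2)*1)
E
```

```text
board ((563.3689575195312, -48.503875732421875), (496.8940124511719, 299.00042724609375), 71.5319595336914)
[[ 342.86597 -236.79797]
 [ 626.468   -331.514  ]
 [ 783.87195  139.79022]
 [ 500.2699   234.50626]]
plate ((636.704833984375, -73.40264129638672), (152.26840209960938, 163.88671875), 85.39389038085938)
[[ 548.9122   -142.71048 ]
 [ 712.2696   -155.87143 ]
 [ 724.4975     -4.094803]
 [ 561.1401      9.066147]]
disc [[0.68660106 0.09856252 0.066     ]]
weight [[0.52802806 0.14668916 0.11      ]]
bronze [[ 0.5652012  -0.24226749  0.12      ]]
jar [[ 0.43229851 -0.19719606  0.13      ]]
```

View pics/c0.png

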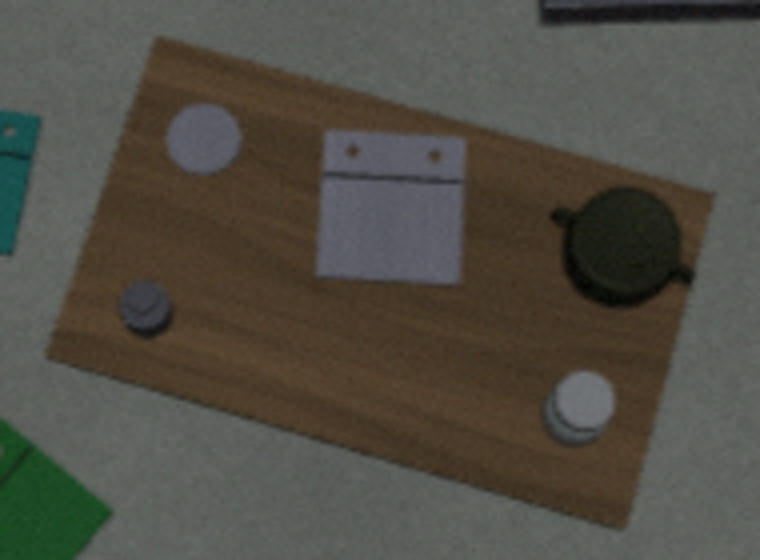

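The crop confirms it: grey plate at crop corners (325,131),(466,139),(460,285),(317,276), two holes at the far end, dark line behind them. The board fit is good (497×299 mm). The plate mask leaked, so I'll tighten it and work in the board frame.

```bash
cat >> meas.py <<'E'
a=np.array([283.602,-94.716]); bx=a/np.linalg.norm(a); by=np.array([-bx[1],bx[0]]); bc=np.array([.56337,-.0485]); 
R=np.c_[bx,by]   # world = bc + R@b
tob=lambda w:(np.atleast_2d(w)[:,:2]-bc)@R
def plate(s,seed):
    g=s['pixels'].astype(int); d=g[...,2]-g[...,0]   # blue-ish grey vs wood
    m=(d>0).astype(np.uint8); m=cv2.morphologyEx(m,cv2.MORPH_CLOSE,np.ones((5,5)))
    m=cv2.morphologyEx(m,cv2.MORPH_OPEN,np.ones((5,5)))
    n,l=cv2.connectedComponents(m); k=(l==l[seed[1],seed[0]]).astype(np.uint8)
    return cv2.findContours(k,0,1)[0][0][:,0]
E
python3 - <<'E'
from meas import *
s=np.load('t0.npy',allow_pickle=True).item()
print('board yaw',np.degrees(np.arctan2(bx[1],bx[0])))
P=plate(s,(278,160)); Wp=ray(s,P,.066); r=cv2.minAreaRect((tob(Wp)*1000).astype(np.float32)); print('plate in board',r);print(cv2.boxPoints(r))
m=np.array([(325,131),(466,139),(460,285),(317,276),(325,175),(463,182)])/4+[180,100]-.4
w=ray(s,m,.066); print(w[:,:2].round(4)); print((tob(w)*1000).round(1))
for n,uv,z in [('disc',(231,134),.066),('weight',(216,176),.11),('bronze',(336,161),.12),('jar',(325,201),.13)]: print(n,(tob(ray(s,uv,z))*1000).round())
# desired tool start: board frame x of rear-most corner minus 40mm, y=plate centre
q=arm.get_state(); from scipy.spatial.transform import Rotation as Ro
print('tool y axis yaw',Ro.from_quat(q['orientation']).as_matrix()[:,1], q['tool_pos'])
E
```

```text
board yaw -18.46803477135779
plate in board ((56.908592224121094, 9.865100860595703), (128.12985229492188, 116.62654113769531), 13.780277252197266)
[[-19.20248   51.23969 ]
 [  8.577866 -62.02991 ]
 [133.01967  -31.509487]
 [105.23932   81.76012 ]]
[[ 0.6898 -0.0033]
 [ 0.6794 -0.1231]
 [ 0.5507 -0.1122]
 [ 0.5617  0.007 ]
 [ 0.6503 -0.0022]
 [ 0.641  -0.1188]]
[[105.6  82.9]
 [133.7 -34. ]
 [  8.2 -64.4]
 [-19.2  52.1]
 [ 67.8  71.5]
 [ 95.9 -42.1]]
disc [[ 70. 179.]]
weight [[-95. 174.]]
bronze [[  63. -183.]]
jar [[ -77. -183.]]
tool y axis yaw [ 0.4348036   0.90052366 -0.00172257] [0.26060669 0.53988823 0.3031062 ]
```

```bash
python3 - <<'E'
from meas import *
w=bc+R@[-.065,.009]; print(w,(w-[.2606,.5399])*100, bx,by)
E
```

```text
[ 0.50456845 -0.01937309] [ 24.39684453 -55.92730852] [ 0.94850053 -0.31677554] [0.31677554 0.94850053]
```

```bash
python3 -m pendant '[[2,-4.6,0,2],[4,-9.2,0,4],[6,-13.7,0,6],[8,-18.3,0,7.3],[10,-22.9,0,7.3],[12,-27.5,0,7.3],[14,-32,0,7.3],[14,-32,0,7.3]]' 0.9 && python3 -m pendant '[[2,-4.6,0,0],[4,-9.2,0,0],[6,-13.7,0,0],[8,-18.3,0,0],[10.4,-23.9,0,0],[10.4,-23.9,0,0]]'; python3 - <<'E'
from h import *
snap('wrist','w1.png')
E
```

```text
time_s: 0.9
tool_pos: [0.4029, 0.2155, 0.3038]
orientation: [0.164, 0.987, -0.001, 0.001]
ft_force: [0.1, 0.5, 0.1]
width: 0.0771
grip_force: 0.0
time_s: 1.5
tool_pos: [0.5071, -0.0222, 0.3038]
orientation: [0.162, 0.987, -0.001, 0.001]
ft_force: [0.5, 1.0, 0.6]
width: 0.0766
grip_force: 0.0
```

View pics/w1.png

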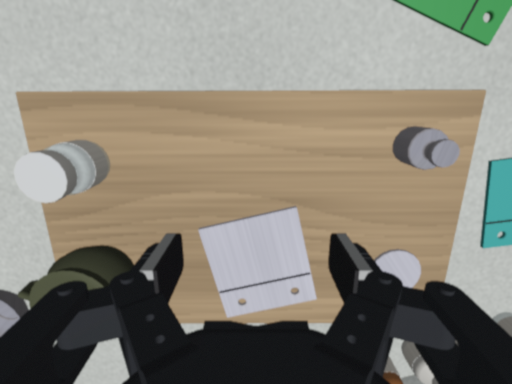

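The wrist view (robot side up) shows the board edges horizontal, so the tool is square to the board. The plate is at (258,262), with its line ending at (310,275) and (220,292). Bystanders are clear. I'll go down behind the plate.

```bash
python3 -m pendant '[[0,0,-4,0],[0,0,-8,0],[0,0,-12,0],[0,0,-15,0],[0,0,-16,0],[0,0,-16,0]]'; python3 - <<'E'
from h import *
snap('wrist','w2.png')
s=snap('side'); cv2.imwrite('pics/s2.png',cv2.resize(s['pixels'][110:290,190:400,::-1],None,fx=3,fy=3))
E
```

```text
time_s: 2.15
tool_pos: [0.5036, -0.0172, 0.1428]
orientation: [0.16, 0.987, 0.0, -0.002]
ft_force: [0.1, -0.0, 0.1]
width: 0.0769
grip_force: 0.0
```

View pics/s2.png

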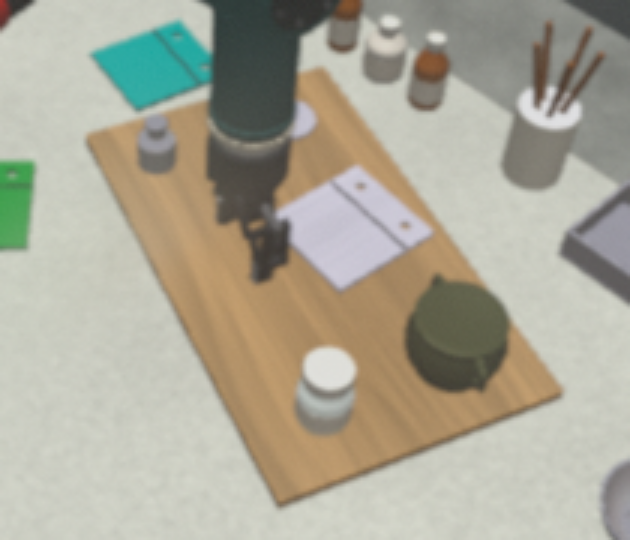

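Fingertips are over bare board just behind the plate (tip at crop (262,275)), and nothing is touched. I'll feel for the board in small steps.

```bash
python3 -m pendant '[[0,0,-0.5,0],[0,0,-0.8,0],[0,0,-0.8,0]]'|egrep 'tool|ft|time'; for i in 1; do python3 -m pendant '[[0,0,-0.2,0],[0,0,-0.4,0],[0,0,-0.4,0]]'|egrep 'tool|ft|time'; done
```

```text
time_s: 2.55
tool_pos: [0.505, -0.0187, 0.1363]
ft_force: [-0.2, -0.0, -0.1]
time_s: 2.85
tool_pos: [0.5047, -0.0187, 0.1317]
ft_force: [-0.1, 0.4, 0.8]
```

```bash
python3 -m pendant '[[0,0,-0.2,0],[0,0,-0.3,0],[0,0,-0.3,0]]'|egrep 'tool|ft|time'; python3 -m pendant '[[0,0,-0.2,0],[0,0,-0.2,0],[0,0,-0.2,0]]'|egrep 'tool|ft|time';  python3 -m pendant '[[0,0,-0.2,0],[0,0,-0.2,0],[0,0,-0.2,0]]'|egrep 'tool|ft|time'
```

```text
time_s: 3.15
tool_pos: [0.5048, -0.0187, 0.1287]
ft_force: [-0.3, -0.9, 0.4]
time_s: 3.45
tool_pos: [0.5048, -0.0187, 0.1268]
ft_force: [0.4, 0.3, -0.1]
time_s: 3.75
tool_pos: [0.5048, -0.0187, 0.1248]
ft_force: [0.5, -0.2, 0.3]
```

```bash
for i in 1; do python3 -m pendant '[[0,0,-0.1,0],[0,0,-0.1,0]]'|egrep 'tool|ft'; python3 -m pendant '[[0,0,-0.1,0],[0,0,-0.1,0]]'|egrep 'tool|ft'; done
```

```text
tool_pos: [0.5048, -0.0187, 0.1238]
ft_force: [-0.1, -1.2, -0.2]
tool_pos: [0.5049, -0.0187, 0.1228]
ft_force: [0.0, -0.5, 0.9]
```

No contact at TCP z 0.1228, so the tips are between 60 and 63 mm, which overlaps the plate's side. I'll push along board x (0.9485, −0.3168).

```bash
python3 -m pendant '[[0.95,-0.32,0,0],[1.9,-0.63,0,0],[2.37,-0.79,0,0],[2.85,-0.95,0,0],[3.32,-1.11,0,0],[3.79,-1.27,0,0],[4.27,-1.43,0,0],[4.74,-1.58,0,0]]'|egrep 'tool|ft|time';  python3 -m pendant '[[0.47,-0.16,0,0],[0.95,-0.32,0,0],[1.42,-0.48,0,0],[1.9,-0.63,0,0],[2.37,-0.79,0,0],[2.85,-0.95,0,0],[2.85,-0.95,0,0]]'|egrep 'tool|ft|time'
python3 - <<'E'
from meas import *
s=snap('top'); c=s['pixels'][100:240,180:370,::-1]; cv2.imwrite('pics/c3.png',cv2.resize(c,None,fx=4,fy=4))
w=snap('wrist'); cv2.imwrite('pics/w3.png',w['pixels'][:,:,::-1])
print(tob(arm.get_state()['tool_pos'])*1000)
cv2.imwrite('pics/cw3.png',np.vstack([cv2.resize(w['pixels'][...,::-1],(400,300)),cv2.resize(c,(400,295))]))
E
```

```text
time_s: 4.95
tool_pos: [0.5508, -0.034, 0.1227]
ft_force: [-4.0, 2.3, 4.0]
time_s: 5.65
tool_pos: [0.582, -0.0445, 0.123]
ft_force: [-0.6, 0.1, -0.3]
[[15.46256143  9.70519667]]
```

View pics/cw3.png

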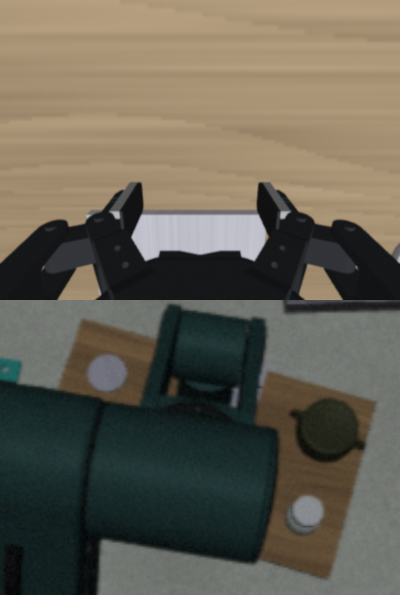

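The wrist view shows the plate's rear edge horizontal against both fingers (rows ~212), so it is square. I'll push 28 mm more, then retreat and look.

```bash
python3 -m pendant '[[0.47,-0.16,0,0],[0.95,-0.32,0,0],[1.42,-0.48,0,0],[1.9,-0.63,0,0],[2.28,-0.76,0,0],[2.66,-0.89,0,0],[2.66,-0.89,0,0]]'|egrep 'tool|ft|time'
python3 -m pendant '[[-1.5,0.5,0,0],[-2.37,0.79,0,0],[-2.37,0.79,2,0],[-2.37,0.79,7,0],[-2.37,0.79,12,0],[-4,1.3,17,0],[-8,2.7,20,0],[-8,2.7,20,0]]'|egrep 'tool|ft|time'
python3 -m pendant '[[-4,1.3,0,0],[-8,2.7,0,0],[-8,2.7,0,0]]'|egrep 'tool|ft|time'
python3 - <<'E'
from meas import *
w=snap('wrist'); s=snap('top'); d=snap('side'); np.save('z4.npy',{'w':w,'t':s,'s':d},allow_pickle=True)
c=s['pixels'][100:240,180:370,::-1]; e=d['pixels'][125:285,215:395,::-1]
cv2.imwrite('pics/m4.png',np.hstack([np.vstack([cv2.resize(w['pixels'][...,::-1],(400,300)),cv2.resize(c,(400,295))]),np.vstack([cv2.resize(e,(400,356)),np.zeros((239,400,3),np.uint8)])]))
E
```

```text
time_s: 6.45
tool_pos: [0.6083, -0.0532, 0.123]
ft_force: [0.2, 0.0, -0.1]
time_s: 7.25
tool_pos: [0.5255, -0.0249, 0.3272]
ft_force: [1.3, 0.3, 0.0]
time_s: 7.55
tool_pos: [0.4414, 0.0028, 0.3213]
ft_force: [-0.2, 0.0, -0.3]
```

View pics/m4.png

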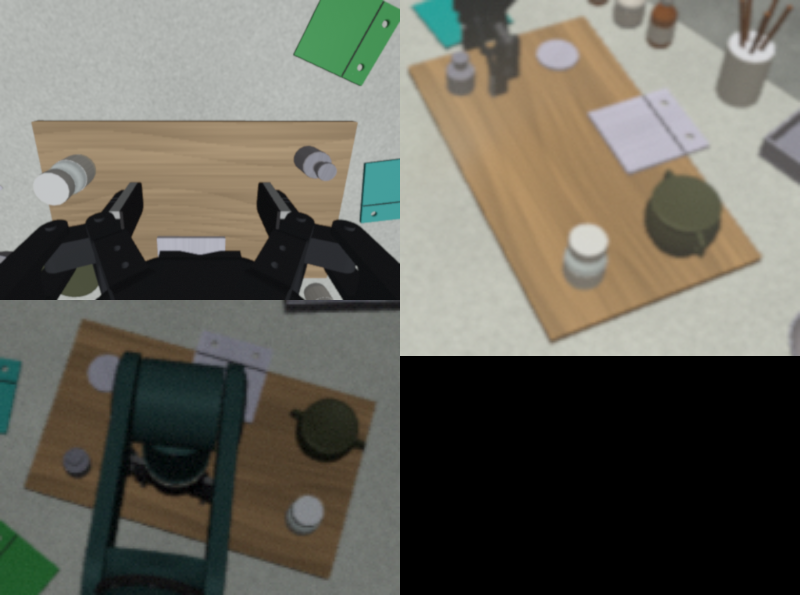

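The pictures show the plate square, its hole end overhanging, and the line near the edge. In the side panel the line runs (641,97)–(686,154). I'll measure line and edge by intensity profiles along board x.

```bash
cat > prof.py <<'E'
from meas import *
def prof(s,y,z,xs):
    P=np.c_[bc+np.c_[xs,np.full(len(xs),y)]/1000@R.T,np.full(len(xs),z),np.ones(len(xs))]@s['world_to_cam'].T
    u=(s['fx']*P[:,0]/P[:,2]+s['cx']).astype(np.float32);v=(s['fy']*P[:,1]/P[:,2]+s['cy']).astype(np.float32)
    return cv2.remap(s['pixels'].astype(np.float32),u[None],v[None],1)[0]
def run(s):
    xs=np.arange(115,175,.5)
    for y in (-35,-25,-15,0,15,30,45,55):
        g=prof(s,y,.066,xs).sum(1); i=g.argmin(); b=np.median(g)-g; k=slice(max(i-6,0),i+7); b=np.clip(b[k],0,None); print('y',y,'line x',(b*xs[k]).sum()/b.sum(),'depth',b.max()/np.median(g))
    for y in (-100,-85,-70,85,100,115):
        p=prof(s,y,.06,xs); d=p[:,0]-p[:,2]; d=cv2.GaussianBlur(d[None],(0,0),3)[0]; print('edge y',y,xs[np.gradient(d).argmin()])
E
python3 - <<'E'
from prof import *
z=np.load('z4.npy',allow_pickle=True).item()
for n in 'ts': print(n); run(z[n])
E
```

```text
t
y -35 line x 119.96750301168274 depth 0.7458109
y -25 line x 139.48812553378738 depth 0.34567076
y -15 line x 137.1758444507522 depth 0.3958994
y 0 line x 116.47824573349942 depth 0.62362975
y 15 line x 124.99231175355176 depth 0.7404078
y 30 line x 122.9681938809516 depth 0.73199195
y 45 line x 121.92608894598463 depth 0.780489
y 55 line x 119.01221203261171 depth 0.7313442
edge y -100 149.5
edge y -85 150.5
edge y -70 150.0
edge y 85 149.5
edge y 100 149.0
edge y 115 150.5
s
y -35 line x 146.03052793484508 depth 0.25036648
y -25 line x 145.61227508399486 depth 0.18318494
y -15 line x 146.47629116364988 depth 0.24500988
y 0 line x 146.44463933913013 depth 0.19606818
y 15 line x 145.9640016668074 depth 0.24165002
y 30 line x 146.7058955326128 depth 0.19282615
y 45 line x 146.4821564399899 depth 0.18030356
y 55 line x 146.28806895433146 depth 0.09265848
edge y -100 149.0
edge y -85 149.5
edge y -70 149.5
edge y 85 149.5
edge y 100 149.5
edge y 115 149.5
```

Side view: the line is at 146.3 ± 0.4 mm and the edge at 149.5 mm, so it is square but 3 mm short. I'll nudge it another 3 mm the same way.

```bash
python3 -m pendant '[[4.5,-1.5,0,0],[9,-3,0,0],[13.63,-4.61,0,0],[13.63,-4.61,-5,0],[13.63,-4.61,-10,0],[13.63,-4.61,-15,0],[13.63,-4.61,-17,0],[13.63,-4.61,-17,0]]'|egrep 'tool|ft|time'
python3 -m pendant '[[0,0,-1,0],[0,0,-2,0],[0,0,-2.5,0],[0,0,-3,0],[0,0,-3,0],[0,0,-3,0]]'|egrep 'tool|ft|time'
```

```text
time_s: 8.5
tool_pos: [0.5825, -0.0452, 0.1484]
ft_force: [-0.5, -0.1, 0.3]
time_s: 9.1
tool_pos: [0.5839, -0.045, 0.1233]
ft_force: [1.2, -0.7, 0.1]
```

```bash
python3 -m pendant '[[0.8,-0.26,0,0],[1.6,-0.53,0,0],[2.1,-0.7,0,0],[2.4,-0.8,0,0],[2.55,-0.85,0,0],[2.67,-0.89,0,0],[2.67,-0.89,0,0]]'|egrep 'tool|ft|time'
python3 -m pendant '[[-1.5,0.5,0,0],[-2.37,0.79,0,0],[-2.37,0.79,2,0],[-2.37,0.79,7,0],[-2.37,0.79,12,0],[-4,1.3,17,0],[-8,2.7,20,0],[-8,2.7,20,0]]'|egrep 'tool|ft|time'
python3 -m pendant '[[-2,4.5,0,0],[-4,9,0,0],[-6,13.5,0,0],[-8,18,0,0],[-10,22.5,0,0],[-12,27,0,0],[-14,31.5,0,0],[-14,31.5,0,0]]'|egrep 'tool|ft|time'
python3 - <<'E'
from prof import *
for n in ('top','side'): s=snap(n,n+'5.png'); print(n); run(s)
E
```

```text
time_s: 9.8
tool_pos: [0.6096, -0.0537, 0.1228]
ft_force: [-3.3, 0.6, 3.0]
time_s: 10.6
tool_pos: [0.5287, -0.0259, 0.3271]
ft_force: [0.9, -0.5, -0.5]
time_s: 11.4
tool_pos: [0.3878, 0.2926, 0.3221]
ft_force: [-0.2, 0.3, -0.1]
top
y -35 line x 146.66368765730064 depth 0.384026
y -25 line x 147.47119368866993 depth 0.3887768
y -15 line x 147.78813092486084 depth 0.3246152
y 0 line x 147.44255507723474 depth 0.37092373
y 15 line x 146.60012699092172 depth 0.38777542
y 30 line x 146.41476431843884 depth 0.2702784
y 45 line x 147.3848861034386 depth 0.33265102
y 55 line x 133.82857876088613 depth 0.10979137
edge y -100 150.0
edge y -85 150.5
edge y -70 150.0
edge y 85 150.5
edge y 100 150.0
edge y 115 150.5
side
y -35 line x 147.48385206043082 depth 0.17594355
y -25 line x 147.83842192373203 depth 0.24811316
y -15 line x 147.07524332325605 depth 0.19731969
y 0 line x 147.90455734721507 depth 0.20425554
y 15 line x 147.53646955352306 depth 0.18935047
y 30 line x 147.49568284679754 depth 0.24522552
y 45 line x 148.17205833450157 depth 0.19742878
y 55 line x 147.8729704324047 depth 0.062024698
edge y -100 149.0
edge y -85 149.0
edge y -70 149.5
edge y 85 149.5
edge y 100 149.0
edge y 115 149.5
```

View pics/top5.png

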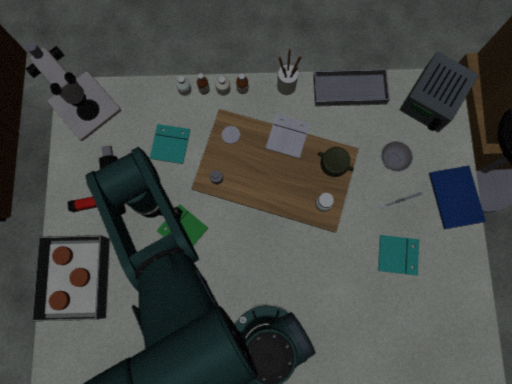

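In this picture the plate overhangs squarely at (288,135), with all bystanders where they were and the arm clear. The line is 2–3 mm short of the edge in both views, well inside the 7 mm limit, so I'll hand in.

```bash
python3 -c "
from rig import arm
print(arm.finish_job())"
```

```text
the job is handed in; nothing more can be done
None
```

I handed the job in after about 11 s of the allowed 45 s: the plate overhangs the far edge squarely with its scribed line 2–3 mm short of the edge (limit 7 mm), the bystanders look unmoved in the pictures, and the arm is clear; no verdict was returned.

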